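# Release a blow-off pipe from its push-fit air fitting

### The arm

A 7-joint arm with a two-finger parallel gripper is mounted at the origin on the work surface. World frame = base frame: x ahead of the robot, y to its left, z up, the work surface at z = 0. Lengths are in mm, angles in degrees, forces in N, time in s.
With the tool pointing down it reaches from about 400 to 850 mm from the base axis. Payload 4.5 kg.
Tool frame: the origin (TCP) lies where the fingers leave the gripper's body, on its centre line; the fingertips stand 64 mm ahead of it and the grasp point (between the pads) lies 45 mm ahead of it; y points along the fingers, z is the direction in which the jaws open and shut, and the axes are right-handed (so a half turn about y gives the same grasp; the last joint's range is limited). The gripper opens to 88 mm and grips with 3 to 60 N. Pads are 18 mm wide; open, the fingers measure 123 mm over their backs; the gripper's body (75 mm by 187 mm) begins 45 mm behind the grasp point.
Start: joints at [1.937, 39.483, -11.15, 89.685, 9.013, 51.709, -12.324], TCP at [625.018, 0.025, 302.743] pointing down, gripper open.
Joint ranges: [-172.22, 172.22], [-26.19, 119.32], [-84.43, 86.54], [7.71, 146.69], [-57.33, 237.33], [2.42, 119.75], [-152.13, 152.13]. Speed limits (degrees/s): [147.25, 147.25, 180, 180, 180, 180, 180].

### API

Orientations are given as [roll, pitch, yaw] about the fixed x, y, z axes, in that order (R = Rz(yaw) Ry(pitch) Rx(roll)).
In Python, from bench import robot gives the robot as it stands.
- The arm moves only by the tool carry_out, never from a script. Its argument "plan" is a list that holds one entry, the list of rows, each a list of 7 numbers: the closure, from -1 (fully open) to 1 (shut), so that 0 is half open, then the shift along the tool's x, y, z each as a share of 30 cm, from -1 to 1, then the turn, a rotation vector about the tool's x, y, z each as a share of 90 degrees, from -1 to 1. A call has 1 to 20 rows; each row shifts and turns the commanded pose from where the row before left it, along the tool's axes as they then stand; what a row does not reach is not made up. A row lasts 1/8 s, in which the tool goes at most 62.5 mm and 10.7 degrees, less where a joint would pass 70% of its speed; a pose out of reach is approached as far as the arm can. A call with a number of a shift or a turn outside -1 to 1 is refused whole. A call with a gripper value outside its range is refused whole. The fingers move at their own pace and stop on an object; "grip_force" is the grip in N (left out, the last holds). Time passes only in rows, so rows that do not move let the fingers close. It gives the time, the measured TCP pose, the force and the opening at its end, in the units of the state.
- robot.observe(): the state, without advancing time (a new reading comes with each control period).
- robot.snapshot(name): name is "scene" or "side" or "wrist"; returns a dict with "frame" (384x512x3 uint8, red, green, blue), "camera_matrix" (3x3 intrinsics, pixels), "k1" (the pictures are not rectified: a ray, as slopes to the right and down, at radius r is drawn at 1 + k1 r^2 times it, then the intrinsics apply), "origin" and "orientation" of the camera in the world. Camera axes: x right, y down, z forward; pixel columns grow to the right and rows downward; lengths in mm; the calibration is good to about 2 mm. A picture is of the moment at which its call begins. There is no depth.
- robot.close_job(): hands the job in, once; it reports no verdict.
The state is a dict: "time_s": time; "joint_positions": joint angles; "qvel": joint speeds; "joint_torque": joint torques, N m; "ee_pos": TCP position; "tcp_rot": TCP orientation; "contact_force": force on the tool from outside, world axes, zero at the start; "wrist_torque": the same for the moment, N m; "grip_width": finger opening in mm.
Only numpy, scipy, OpenCV 4.12 (cv2) and the standard library are available. Lean on these libraries where they do the work, as an engineer would, in place of code of your own. Each camera call takes 0.05 s, during which the arm holds its last target.

### The job

Take the rigid blow-off pipe with the blue end out of the push-fit air fitting: slide the forked release wedge into the slot under the fitting's steel bridge until it jams firmly and holds the orange collet ring fully down by itself, pushing without forcing it (about 15 N is plenty), then pull the pipe straight up and out while the wedge holds the ring. Stand the pipe in the empty hole of the wooden rack, let go of it, and leave the other things where they are; the wedge can stay in the slot.

Things in the scene. Friction and masses are not known exactly. Their poses are not given: they have to be found in the camera images.
- fitting: Air fitting, fixed: aluminium block 60 (x) x 72 (y) x 44 mm on a 100 x 100 x 4 mm foot plate, dark steel bridge over it. Origin on the bench under the pipe bore's axis, z up; the wedge is pushed in along +x. The bore's floor is 14 mm above the bench; two jaws inside hold the pipe by its groove (it can rise 3 mm) until the collet ring is down 4.6 mm, and shut again if the ring rises.
- bridge_under (a point): On the bore's axis at the bridge plate's underside, 67 mm above the bench; axes as the fitting. The plate is 50 (x) x 64 (y) x 6 mm with a 25 mm hole for the pipe; its corner posts leave a slot 52 mm wide (y), right through along x. In the slot stands the orange collet ring, 36 mm across; while it is up, 5 to 13 mm is free between it and the bridge: this differs each time and must be felt.
- bore_mouth (a point): Centre of the bore's mouth in the block's top, 44 mm above the bench, below the collet ring. The ring is pressed down 5 mm to a hard stop, against a spring of 4 N at the start, 8 N fully down. Its near edge, which the tines meet first, lies 15 mm before the bore's axis.
- wedge: Loose two-tined release wedge, 200 mm long, about 100 g, flat on the bench. Origin on its underside below the middle of its fin; x to the tine tips, z up. Body 20 mm thick, flat top at z = 20 mm, from x = -30 to +80 mm, 28 mm wide (40 mm from x = 54 mm). On it a wooden fin to grip: 44 (x) x 14 (y) mm, z = 20 to 60 mm.
- wedge_tip (a point): Midway between the tine tips, on the wedge's flat top: 170 mm ahead of its origin, z = 20 mm. Tines 90 mm long, 10 mm wide, 20 mm apart (one each side of the pipe), tapering below from 20 mm at the root to 2 mm. With its top on the bridge's underside, it jams when the ring is fully down, tips 25 to 65 mm past the bore's axis: the push rises to 10 to 15 N, and it stays by friction.
- pipe: Loose rigid aluminium pipe, 14 mm in diameter, 160 mm long, 90 g, with a blue top end; starts upright in the fitting. Origin at the centre of its lower end, z along it to the blue end. Locking groove 9 mm in diameter 10 to 20 mm from the lower end.
- rack: Wooden rack block fixed to the bench, 70 (x) x 150 (y) x 55 mm high, with two holes 25 mm in diameter, 45 mm deep (floor 10 mm above the bench), at y = +40 mm (empty) and y = -40 mm (spare pipe). Origin at the centre of its underside.
- rack_hole0 (a point): Centre of the mouth of the rack's empty hole, 55 mm above the bench.
- spare_pipe: Bystander: short pipe with a green end, 14 mm in diameter, 90 mm long, standing in the rack's other hole. Origin at its lower end.
- glue: Bystander: yellow glue bottle, 56 mm in diameter, 150 mm high, origin at its base.
- offcut: Bystander: pale wood offcut 60 x 110 x 35 mm, origin at the centre of its underside.
Things that resemble listed ones, but are neither listed nor needed, are in the scene too. What is meant by the wedge is not green or pink, and is the larger of those in its own colour.

How it is judged:
By the outcome, as a careful person would: the job done as asked, in the order asked, and still so for the second after the job is handed in, with the robot touching nothing.
It also fails if it takes over 58 s, if anything falls off the work surface, if the arm or the gripper's body presses on something with over 40 N, if the wrist force passes 120 N, or if a joint passes its speed limit or range.

## Working session

There is one attempt and no reset: what is moved stays moved. The work goes in short steps, Python scripts to look and compute and a tool call to move; the robot and the scene stay as the last step left them, time stands still between calls to the robot, and variables do not carry over. Pictures are saved under pics/ and viewed, and the job is handed in when it is done.

Besides the shell and the picture viewer there is one more tool, called as name(argument=value, ...) on one line, values as JSON. carry_out: Moves the arm, as the interface text tells. Its arguments: {"type":"object","properties":{"plan":{"type":"array","items":{"type":"array","items":{"type":"array","items":{"type":"number"}}}},"grip_force":{"type":"number"}},"required":["plan"]}

```bash
ls; mkdir -p pics; cat > h.py <<'E'
import numpy as np, cv2
from bench import robot
def snap(n,f):
    s=robot.snapshot(n); cv2.imwrite('pics/'+f,s['frame'][:,:,::-1]); np.savez('pics/'+f+'.npz',**{k:np.array(v) for k,v in s.items()}); return s
E
python3 - <<'E'
from h import *
print(robot.observe())
for n in ('scene','side','wrist'):
    s=snap(n,n+'0.png'); print(n,s['camera_matrix'],s['k1'],s['origin'],s['orientation'])
E
```

```text
pics
{'time_s': 0.0, 'joint_positions': array([  1.9369859 ,  39.53192671, -11.14400091,  89.74306057,
         9.01402334,  51.70944573, -12.32593409]), 'qvel': array([-0.03594724,  0.03857187, -0.00722572, -0.0417319 ,  0.05320767,
       -0.02869256,  0.01875495]), 'joint_torque': array([ 3.38560185e-04, -5.27571630e+01, -1.26686912e+00, -1.53434461e+01,
       -5.26333472e-02,  6.56995355e-03,  1.65937727e-04]), 'ee_pos': array([ 6.24500140e+02, -5.73421617e-02,  3.01931676e+02]), 'tcp_rot': array([-9.01020803e+01, -9.11629977e-03, -8.99971563e+01]), 'contact_force': array([0.44845502, 0.40007843, 0.79994208]), 'wrist_torque': array([-0.02239912, -0.0136441 , -0.08124962]), 'grip_width': 87.99798541320173}
scene [[377.35841865   0.         259.37808541]
 [  0.         377.35841865 198.21055744]
 [  0.           0.           1.        ]] 0.027720587595091977 [1187.61035285 -312.40636149  679.49861827] [-128.93077415   -1.21487296   64.11170873]
side [[421.82132668   0.         255.30109638]
 [  0.         421.82132668 189.64756372]
 [  0.           0.           1.        ]] -0.023880906031050753 [ 90.67339002 819.4010195  630.62678648] [-121.44881897    0.48695636 -149.70530382]
wrist [[264.41905139   0.         255.51944692]
 [  0.         264.41905139 187.34776891]
 [  0.           0.           1.        ]] -0.0009366167579305777 [625.01458352  81.37500454 382.9461429 ] [1.61891979e+02 1.16354404e-01 2.58764188e-03]
```

View pics/scene0.png

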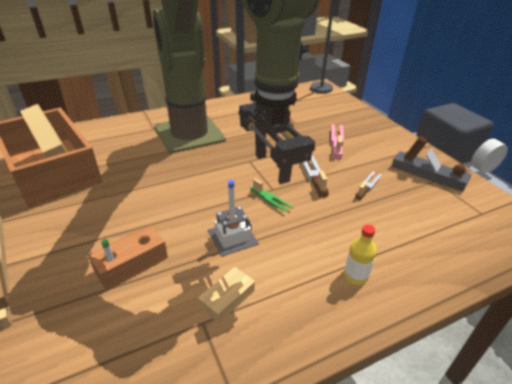

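View pics/side0.png

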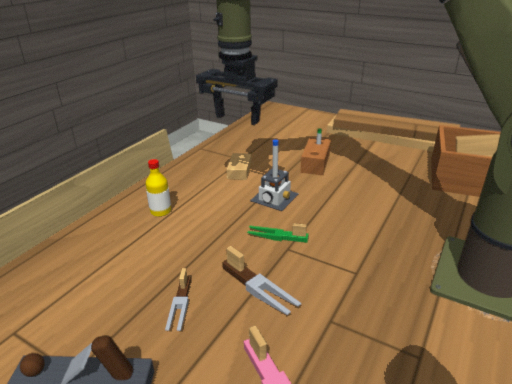

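View pics/wrist0.png

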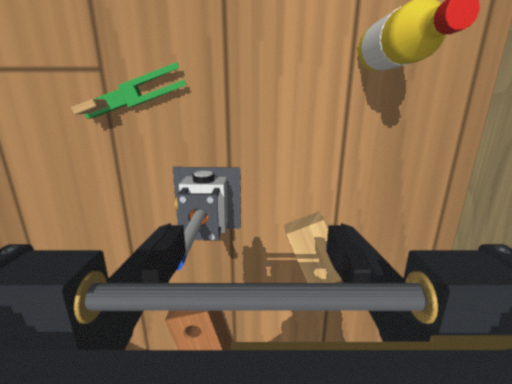

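Wedge candidates: green (scene 270,197; side 278,235), pink (scene 338,140; side 265,360), small brown/steel (scene 368,185; side 178,300) and large brown/steel (scene 315,176; side 258,280). The large brown/steel one is not green or pink and is the larger of its colour. I'll confirm it in crops.

```bash
python3 - <<'E'
import cv2
a=cv2.imread('pics/side0.png'); s=cv2.imread('pics/scene0.png')
c=lambda im,x,y,w,h,k,f: cv2.imwrite('pics/'+f,cv2.resize(im[y:y+h,x:x+w],None,fx=k,fy=k,interpolation=cv2.INTER_CUBIC))
c(a,150,235,160,120,5,'c1.png'); c(a,215,125,130,95,6,'c2.png'); c(s,85,175,180,140,4,'c3.png'); c(s,240,120,150,90,5,'c4.png')
E
```

```text
(no output)
```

View pics/c1.png

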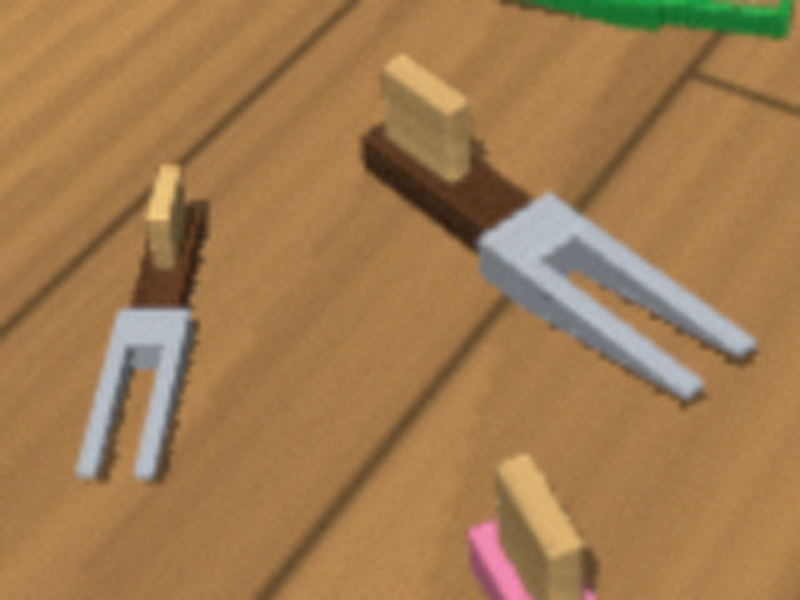

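View pics/c2.png

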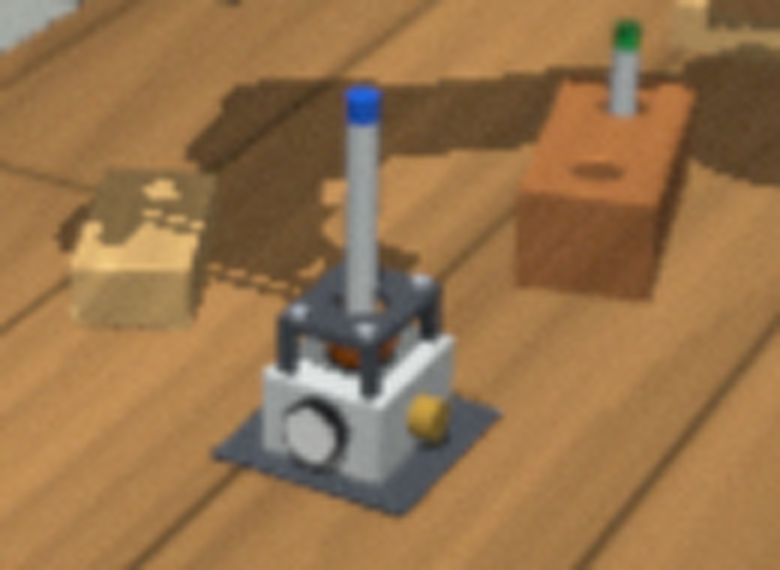

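View pics/c3.png

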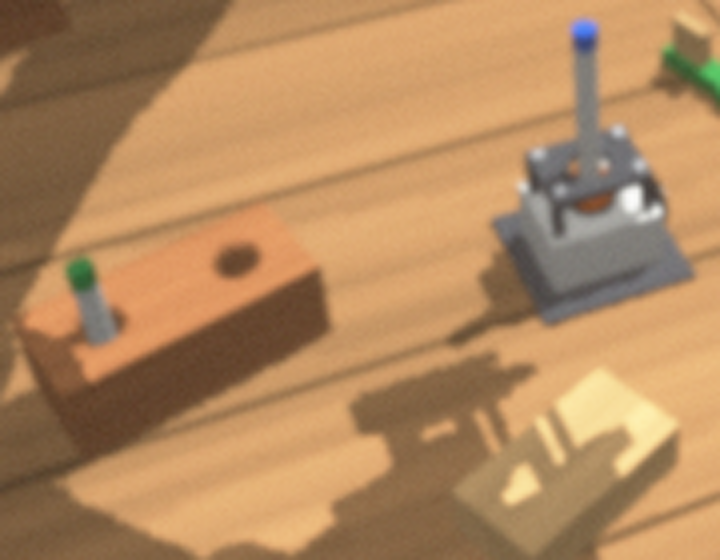

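View pics/c4.png

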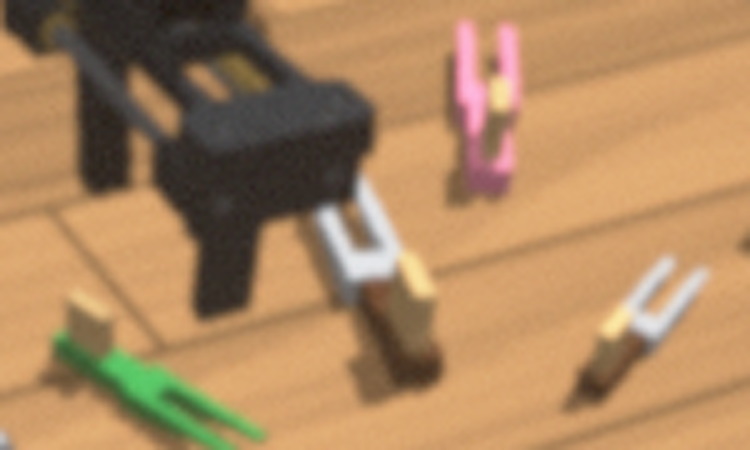

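```bash
python3 - <<'E'
import cv2
a=cv2.imread('pics/wrist0.png')
c=lambda im,x,y,w,h,k,f: cv2.imwrite('pics/'+f,cv2.resize(im[y:y+h,x:x+w],None,fx=k,fy=k,interpolation=cv2.INTER_CUBIC))
c(a,160,155,100,130,6,'c5.png'); 
a=cv2.imread('pics/side0.png');c(a,245,130,60,85,7,'c6.png'); 
E
```

```text
(no output)
```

View pics/c5.png

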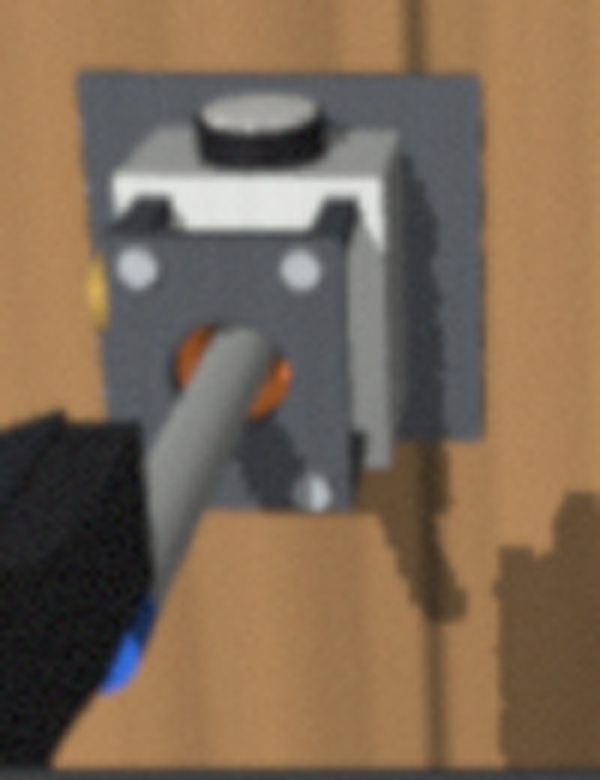

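View pics/c6.png

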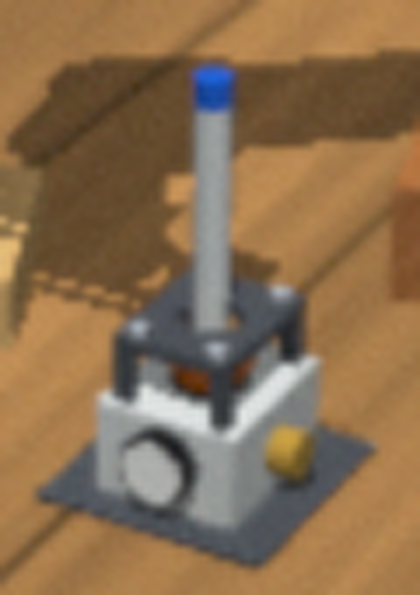

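```bash
cat >> h.py <<'E'
from scipy.optimize import least_squares
from scipy.spatial.transform import Rotation as R
def load(f): return np.load('pics/'+f+'.npz')
def proj(c,P):
    r=R.from_euler('xyz',c['orientation'],degrees=True).as_matrix()
    q=(np.atleast_2d(P)-c['origin'])@r; u=q[:,:2]/q[:,2:]
    u=u*(1+float(c['k1'])*(u**2).sum(1,keepdims=True)); K=c['camera_matrix']
    return u*[K[0,0],K[1,1]]+[K[0,2],K[1,2]]
def world(p,M): # p=x,y,yawdeg(,z)
    a=np.radians(p[2]); M=np.atleast_2d(M).astype(float)
    o=np.stack([p[0]+M[:,0]*np.cos(a)-M[:,1]*np.sin(a),p[1]+M[:,0]*np.sin(a)+M[:,1]*np.cos(a),M[:,2]],1)
    return o
def fit(obs,p0):
    # obs: list (cam, model Nx3, pix Nx2)
    f=lambda p: np.concatenate([(proj(c,world(p,M))-px).ravel() for c,M,px in obs])
    s=least_squares(f,p0,loss='soft_l1'); 
    for c,M,px in obs: print(np.round(proj(c,world(s.x,M))-px,1).tolist())
    return s.x
def px(l,off,k): return (np.array(l,float)+0.5)/k-0.5+np.array(off)
E
cat > m1.py <<'E'
from h import *
sd,sc,wr=load('side0.png'),load('scene0.png'),load('wrist0.png')
M=[[54,-20,20],[54,20,20],[170,-20,20],[170,-10,20],[170,10,20],[170,20,20],[80,-10,20],[80,10,20],[-22,-7,60],[-22,7,60],[22,7,60],[22,-7,60]]
p=px([[480,238],[548,193],[682,387],[704,376],[737,348],[755,337],[541,262],[574,237],[385,67],[405,55],[468,97],[447,110]],(150,235),5)
best=None
for a in (0,90,180,270):
    f=fit([(sd,M,p)],[450,250,a]); print('wedge',f)
E
python3 m1.py
cat > m2.py <<'E'
from h import *
sd,sc,wr=load('side0.png'),load('scene0.png'),load('wrist0.png')
Ms=[[0,0,174],[50,50,4],[-50,50,4],[-50,-50,4],[25,32,73],[-25,32,73],[-25,-32,73]]
ps=px([[362,90],[215,452],[405,515],[498,412],[280,312],[370,345],[438,280]],(215,125),6)
Mw=[[-50,50,4],[50,50,4],[50,-50,4],[25,-32,73],[-30,36,44],[30,36,44]]
pw=px([[80,73],[483,75],[483,440],[352,512],[113,175],[383,178]],(160,155),6)
Mc=[[0,0,174],[50,-50,4],[-50,-50,4],[50,50,4]]
pc=px([[585,26],[548,322],[494,220],[692,272]],(85,175),4)
for o in ([(sd,Ms,ps)],[(wr,Mw,pw)],[(sc,Mc,pc)],[(sd,Ms,ps),(wr,Mw,pw),(sc,Mc,pc)]): print('fit',fit(o,[560,30,0]))
# rack: top rim z=55
Mr=[[-35,-75,55],[-35,75,55],[35,75,55],[35,-75,55],[0,40,55]]
E
python3 m2.py
```

```text
[[-0.5, -0.1], [-0.1, -0.5], [0.9, 1.4], [0.1, 0.8], [0.5, 0.8], [0.4, 0.3], [-0.4, -0.8], [0.1, -0.7], [-1.6, -0.9], [-0.6, -1.5], [0.7, -0.3], [-0.2, 0.2]]
wedge [ 480.57492785  248.96925282 -196.00024062]
[[-0.5, -0.1], [-0.1, -0.5], [0.9, 1.4], [0.1, 0.8], [0.5, 0.8], [0.4, 0.3], [-0.4, -0.8], [0.1, -0.7], [-1.6, -0.9], [-0.6, -1.5], [0.7, -0.3], [-0.2, 0.2]]
wedge [480.57492799 248.96925342 163.99975979]
[[-0.5, -0.1], [-0.1, -0.5], [0.9, 1.4], [0.1, 0.8], [0.5, 0.8], [0.4, 0.3], [-0.4, -0.8], [0.1, -0.7], [-1.6, -0.9], [-0.6, -1.5], [0.7, -0.3], [-0.2, 0.2]]
wedge [480.5749271  248.96925011 163.99975748]
[[-0.5, -0.1], [-0.1, -0.5], [0.9, 1.4], [0.1, 0.8], [0.5, 0.8], [0.4, 0.3], [-0.4, -0.8], [0.1, -0.7], [-1.6, -0.9], [-0.6, -1.5], [0.7, -0.3], [-0.2, 0.2]]
wedge [480.57492731 248.96925086 163.99975802]
[[0.1, 0.5], [-1.1, -0.1], [-0.2, -0.5], [0.5, -0.8], [-0.8, 0.7], [0.9, -0.1], [0.4, 0.3]]
fit [ 5.49672127e+02 -5.87276438e+01  1.27873905e-01]
[[-0.9, -0.4], [-0.1, 0.1], [0.3, 0.6], [0.1, 0.0], [0.3, -0.1], [0.0, -0.0]]
fit [550.7869102  -60.71559903  -0.67142326]
[[0.0, 0.4], [-0.2, 0.1], [-0.9, -0.7], [1.4, -0.0]]
fit [ 5.49071632e+02 -6.17492039e+01 -5.21557767e-02]
[[0.1, 0.2], [-1.1, -0.7], [-0.5, -1.0], [0.6, -1.0], [-0.8, 0.2], [0.7, -0.5], [0.6, 0.0]]
[[-1.1, -0.3], [-0.3, 0.1], [0.2, 0.6], [-0.0, 0.0], [0.2, 0.0], [-0.2, -0.0]]
[[0.7, 0.7], [0.1, 0.3], [-0.2, -0.7], [1.9, 0.5]]
fit [550.54820134 -60.77644944  -0.61707655]
```

```bash
cat > m3.py <<'E'
from h import *
sd,sc,wr=load('side0.png'),load('scene0.png'),load('wrist0.png')
Mr=[[35,-75,55],[-35,-75,55],[-35,75,55],[35,75,55],[0,40,55]]
ps=px([[563,82],[693,92],[655,200],[518,190],[598,170]],(215,125),6)
Mc=[[-35,75,55],[35,75,55],[35,-75,55],[-35,-75,55],[0,40,55]]
pc=px([[268,205],[320,270],[90,382],[18,318],[238,260]],(85,175),4)
for o in ([(sd,Mr,ps)],[(sc,Mc,pc)],[(sd,Mr,ps),(sc,Mc,pc)]): print('rack',fit(o,[560,-250,0]))
g=[(sd,[[0,0,150]],[[154,163]]),(sc,[[0,0,150]],[[368,230]])]
print('glue',fit(g,[800,0,0]))
# small wedge fin top (z~50) & green
print('smallfin',fit([(sd,[[0,0,45]],[[184,270]])],[600,300,0]))
Mo=[[0,0,35]]
print('offcut',fit([(sd,Mo,px([[145,225]],(215,125),6)),(sc,Mo,px([[570,450]],(85,175),4))],[650,-150,0]))
print('green',fit([(sd,[[0,0,10]],[[278,235]])],[600,300,0]))
# wedge fin in scene check
print(proj(sc,world([480.6,249,164],[[0,0,60],[54,-20,20],[54,20,20]])), 'c4', (proj(sc,world([480.6,249,164],[[0,0,60],[54,-20,20],[54,20,20]]))-[240,120])*5)
E
python3 m3.py
```

```text
[[0.2, -1.6], [-0.1, -1.1], [0.3, 1.5], [-0.3, 0.5], [-0.2, 0.0]]
rack [ 532.41769555 -302.34968612   14.99185778]
[[0.1, -1.0], [1.6, -0.9], [-5.8, 3.5], [-0.5, 0.0], [0.8, -0.1]]
rack [ 534.5354655  -306.72503418   13.89020235]
[[0.4, -2.1], [0.0, -1.6], [0.2, 0.9], [-0.3, -0.2], [-0.3, -0.5]]
[[-0.1, -1.4], [1.8, -1.5], [-5.0, 3.4], [-0.2, 0.1], [1.0, -0.5]]
rack [ 533.97168055 -305.94817894   14.75185938]
[[-0.4, -3.9]]
[[-0.1, -0.7]]
glue [784.94021159 141.72868987   0.        ]
[[0.0, 0.0]]
smallfin [546.22979238 337.2648742    0.        ]
[[0.5, -1.5]]
[[0.5, -0.0]]
offcut [ 714.9650999  -141.98245725    0.        ]
[[-0.0, 0.0]]
green [454.66855045  98.94235836   0.        ]
[[323.60765993 174.13276556]
 [322.87868041 174.17068239]
 [310.14628478 175.26768246]] c4 [[418.03829967 270.66382779]
 [414.39340204 270.85341196]
 [350.7314239  276.33841228]]
```

```bash
cat >> h.py <<'E'
def toolR(rpy): return R.from_euler('xyz',rpy,degrees=True).as_matrix()
def jawyaw():
    o=robot.observe(); r=toolR(o['tcp_rot']); return o,r
def need(tgt):
    o,r=jawyaw(); d=np.array(tgt)-o['ee_pos']; t=r.T@d
    print('pos',o['ee_pos'].round(1),'d',d.round(1),'tool d mm',t.round(1),'share',(t/300).round(4),'jaw dir yaw',np.degrees(np.arctan2(r[1,2],r[0,2])).round(2))
E
python3 - <<'E'
from h import *
o,r=jawyaw(); print(r.round(3),jawyaw()[0]['tcp_rot']); need([480.6,249,225])
E
```

```text
[[ 0.    -0.001  1.   ]
 [-1.    -0.     0.   ]
 [ 0.    -1.    -0.001]] [-9.00815504e+01 -4.07591609e-03 -8.99954634e+01]
pos [624.6  -0.  302.1] d [-144.   249.   -77.1] tool d mm [-249.    77.3 -143.9] share [-0.8301  0.2576 -0.4796] jaw dir yaw 0.0
```

carry_out(plan=[[[-1, -0.138, 0, -0.08, 0, 0, 0], [-1, -0.138, 0, -0.08, 0, 0, 0], [-1, -0.138, 0, -0.08, 0, 0, 0], [-1, -0.138, 0, -0.08, 0, 0, 0], [-1, -0.138, 0, -0.08, 0, 0, 0], [-1, -0.138, 0, -0.08, 0, 0, 0], [-1, 0, 0, 0, 0, -0.1175, 0], [-1, 0, 0, 0, 0, -0.1175, 0], [-1, 0, 0, 0, 0, -0.1175, 0], [-1, 0, 0, 0, 0, -0.1175, 0], [-1, 0, 0, 0, 0, -0.1175, 0], [-1, 0, 0, 0, 0, -0.1175, 0], [-1, 0, 0, 0, 0, -0.1175, 0], [-1, 0, 0, 0, 0, 0, 0]]])

```text
time_s: 1.9
ee_pos: [481.0, 248.1, 302.4]
tcp_rot: [-90.0, 0.0, -16.1]
contact_force: [0.1, 0.3, -0.2]
grip_width: 88.2
```

```bash
python3 - <<'E'
from h import *
need([480.6,249,90]); snap('wrist','w1.png'); print(robot.observe()['time_s'],robot.observe()['joint_positions'])
E
```

```text
pos [481.  248.1 302.4] d [  -0.4    0.9 -212.4] tool d mm [ -0.4 212.4   0.8] share [-0.0014  0.7081  0.0026] jaw dir yaw 73.9
1.95 [-13.0125918   35.60813304 -31.56393502 103.60241431  24.30945299
  47.68403396  17.33338164]
```

View pics/w1.png

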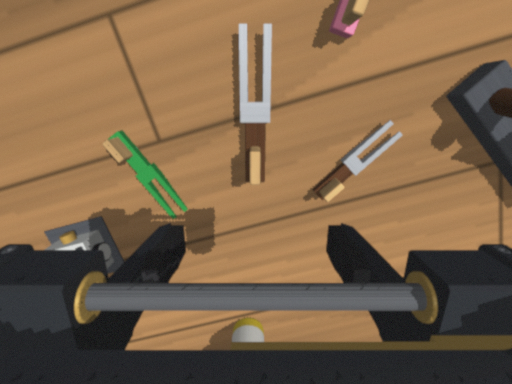

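```bash
python3 - <<'E'
import cv2
a=cv2.imread('pics/w1.png')
b=cv2.rotate(a[15:195,225:285],cv2.ROTATE_90_CLOCKWISE)
cv2.imwrite('pics/c7.png',cv2.resize(a[15:115,215:295],None,fx=6,fy=6,interpolation=cv2.INTER_CUBIC))
cv2.imwrite('pics/c8.png',cv2.resize(a[95:195,215:295],None,fx=6,fy=6,interpolation=cv2.INTER_CUBIC))
E
```

```text
(no output)
```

View pics/c7.png

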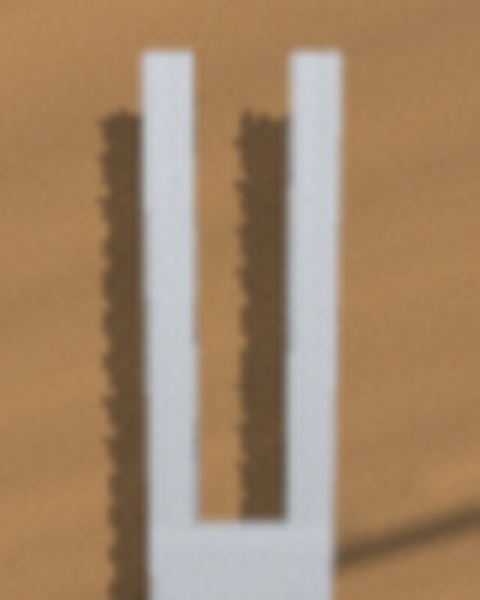

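View pics/c8.png

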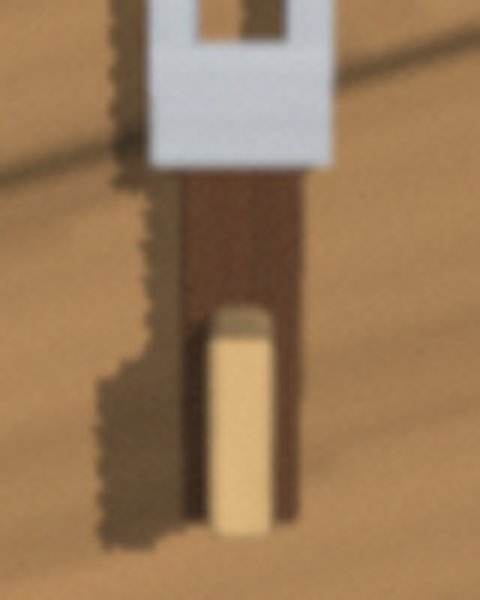

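```bash
python3 - <<'E'
from h import *
w=load('w1.png')
M=[[170,20,20],[170,10,20],[170,-10,20],[170,-20,20],[80,10,20],[80,-10,20],[54,20,20],[54,-20,20],[22,7,60],[22,-7,60],[-22,7,60],[-22,-7,60]]
p=np.vstack([px([[142,50],[193,50],[290,50],[342,50],[198,521],[287,521]],(215,15),6),px([[149,166],[331,166],[208,337],[274,337],[210,537],[273,537]],(215,95),6)])
f=fit([(w,M,p)],[480,249,164]);print(f); need([f[0],f[1],90])
E
```

```text
[[-0.0, -0.2], [-0.2, -0.2], [0.3, -0.2], [-0.1, -0.2], [-0.4, -0.0], [0.1, -0.0], [0.5, -0.4], [0.1, -0.4], [-0.2, 0.2], [0.2, 0.2], [-0.3, 0.9], [0.1, 0.9]]
[480.39968563 247.84397615 163.84912469]
pos [481.  248.2 302.5] d [  -0.6   -0.3 -212.5] tool d mm [ -0.4 212.5  -0.5] share [-0.0013  0.7084 -0.0016] jaw dir yaw 73.81
```

carry_out(plan=[[[-1, -0.001, 0.15, -0.001, 0, 0, 0], [-1, 0, 0.18, 0, 0, 0, 0], [-1, 0, 0.18, 0, 0, 0, 0], [-1, 0, 0.15, 0, 0, 0, 0], [-1, 0, 0.052, 0, 0, 0, 0], [-1, 0, 0, 0, 0, 0, 0], [1, 0, 0, 0, 0, 0, 0], [1, 0, 0, 0, 0, 0, 0], [1, 0, 0, 0, 0, 0, 0], [1, 0, 0, 0, 0, 0, 0], [1, 0, 0, 0, 0, 0, 0], [1, 0, 0, 0, 0, 0, 0]]], grip_force=40)

```text
time_s: 3.45
ee_pos: [480.6, 248.2, 89.1]
tcp_rot: [-90.0, -0.0, -16.0]
contact_force: [0.2, -1.5, -0.1]
grip_width: 30.1
```

carry_out(plan=[[[1, 0, 0, 0, 0, 0, 0], [1, 0, 0, 0, 0, 0, 0], [1, 0, 0, 0, 0, 0, 0], [1, 0, 0, 0, 0, 0, 0]]])

```text
time_s: 3.95
ee_pos: [480.6, 248.2, 89.1]
tcp_rot: [-90.0, -0.0, -16.0]
contact_force: [0.1, 0.7, -0.7]
grip_width: 13.7
```

carry_out(plan=[[[1, 0, -0.08, 0, 0, 0, 0], [1, 0, -0.16, 0, 0, 0, 0], [1, 0, -0.16, 0, 0, 0, 0], [1, 0, -0.16, 0, 0, 0, 0], [1, 0, -0.14, 0, 0, 0, 0], [1, 0, 0, 0, 0, -0.09, 0], [1, 0, 0, 0, 0, -0.09, 0], [1, 0.116, 0, -0.104, 0, 0, 0], [1, 0.116, 0, -0.104, 0, 0, 0], [1, 0.116, 0, -0.104, 0, 0, 0], [1, 0.116, 0, -0.104, 0, 0, 0], [1, 0.116, 0, -0.104, 0, 0, 0], [1, 0.116, 0, -0.104, 0, 0, 0], [1, 0, 0, 0, 0, 0, 0], [1, 0, 0, 0, 0, 0, 0]]])

```text
time_s: 5.82
ee_pos: [689.4, 62.6, 298.6]
tcp_rot: [-90.0, 0.1, 0.3]
contact_force: [0.7, 0.3, -1.0]
grip_width: 13.6
```

```bash
python3 - <<'E'
from h import *
need([760,-61,135]); snap('wrist','w2.png'); snap('side','s2.png'); snap('scene','sc2.png')
import cv2
a=cv2.imread('pics/side0.png')
E
```

```text
pos [689.4  62.6 298.6] d [  70.6 -123.6 -163.6] tool d mm [  70.3  163.4 -124. ] share [ 0.2343  0.5447 -0.4135] jaw dir yaw 90.27
```

View pics/w2.png

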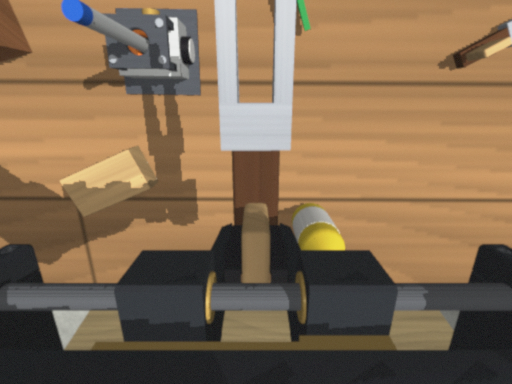

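View pics/s2.png

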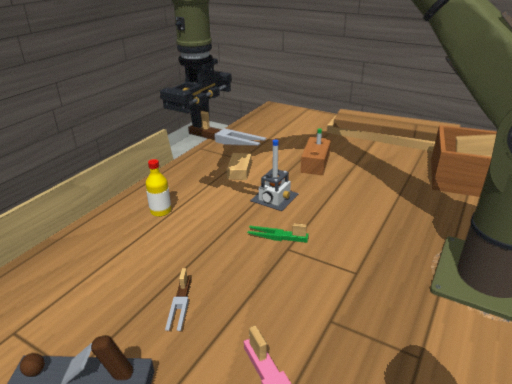

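```bash
python3 - <<'E'
import cv2
a=cv2.imread('pics/w2.png')
cv2.imwrite('pics/c9.png',cv2.resize(a[0:100,95:210],None,fx=6,fy=6,interpolation=cv2.INTER_CUBIC))
cv2.imwrite('pics/c10.png',cv2.resize(a[0:160,205:305],None,fx=4,fy=4,interpolation=cv2.INTER_CUBIC))
E
```

```text
(no output)
```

View pics/c9.png

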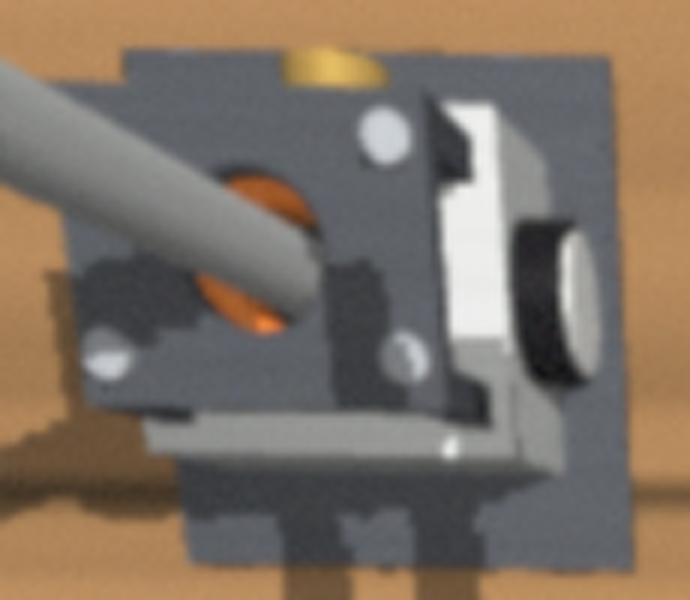

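View pics/c10.png

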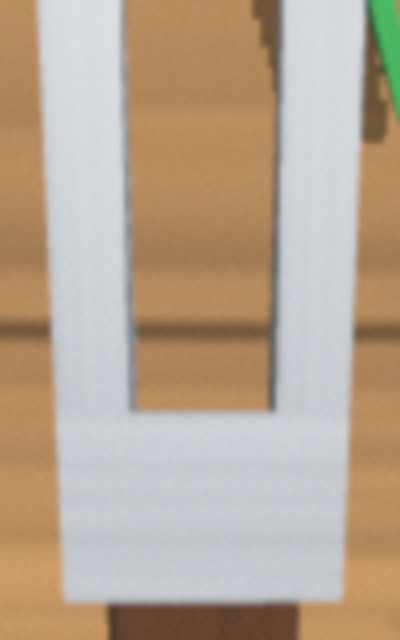

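```bash
python3 - <<'E'
from h import *
w=load('w2.png')
M=[[50,50,4],[-50,50,4],[50,-50,4],[-50,-50,4],[25,32,73],[-25,32,73],[25,-32,73],[-30,36,44],[30,36,44]]
p=px([[633,571],[609,56],[190,563],[123,50],[446,412],[428,93],[82,407],[492,103],[518,458]],(95,0),6)
print('w2',fit([(w,M,p)],[550,-61,0]))
w0=load('wrist0.png')
Mw=[[-50,50,4],[50,50,4],[50,-50,4],[25,-32,73],[-30,36,44],[30,36,44]]
pw=px([[80,73],[483,75],[483,440],[352,512],[113,175],[383,178]],(160,155),6)
print('both',fit([(w,M,p),(w0,Mw,pw)],[550,-61,0]))
# wedge: x,y,z,yaw,pitch
o=robot.observe()
Mv=np.array([[54,20,20],[54,-20,20],[80,10,20],[80,-10,20]],float)
pv=px([[62,602],[344,600],[131,411],[275,411]],(205,0),4)
edges=px([[38,2],[122,2],[279,2],[366,2]],(205,0),4)
def T(q,M):
    return R.from_euler('xyz',[0,q[4],q[3]],degrees=True).apply(M)+q[:3]
def f(q):
    r=(proj(w,T(q,Mv))-pv).ravel()
    e=[]
    for (u,v),yy in zip(edges,[20,10,-10,-20]):
        a,b=proj(w,T(q,[[100,yy,20],[150,yy,20]])); t=(v-a[1])/(b[1]-a[1]); e.append(a[0]+t*(b[0]-a[0])-u)
    return np.concatenate([r,e])
s=least_squares(f,[689,62.6,209.5,180,0]); print(s.x,s.fun.round(1)); J=np.linalg.inv(s.jac.T@s.jac); print(np.sqrt(np.diag(J))*.3)
E
```

```text
[[0.2, 0.3], [0.2, -0.2], [-0.6, 0.4], [-0.5, -0.6], [0.4, 0.1], [-0.8, -0.8], [0.8, -0.0], [0.3, 0.6], [-0.2, 0.1]]
w2 [550.55133934 -60.73390206  -0.63302406]
[[0.2, 0.4], [0.2, -0.1], [-0.6, 0.5], [-0.5, -0.6], [0.4, 0.2], [-0.8, -0.7], [0.8, 0.0], [0.3, 0.7], [-0.2, 0.2]]
[[-1.1, -0.4], [-0.2, 0.1], [0.2, 0.5], [0.0, 0.0], [0.2, -0.0], [-0.1, -0.0]]
both [550.61736644 -60.73723605  -0.64217268]
[689.98459149  63.41875933 210.53394103 180.45992049   1.39332172] [ 0.4 -0.  -0.2  0.3 -0.5 -0.   0.3 -0.2  0.2 -0.5  0.9 -0.6]
[0.22811938 0.17917798 1.28796498 0.09598023 0.76853638]
```

```bash
python3 - <<'E'
import cv2
a=cv2.imread('pics/s2.png')
cv2.imwrite('pics/c11.png',cv2.resize(a[95:160,170:275],None,fx=7,fy=7,interpolation=cv2.INTER_CUBIC))
a=cv2.imread('pics/sc2.png')
cv2.imwrite('pics/c12.png',a)
E
```

```text
(no output)
```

View pics/c11.png

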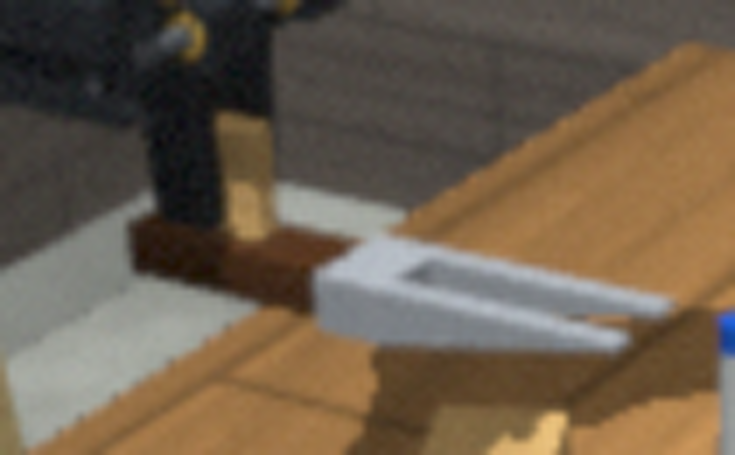

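View pics/c12.png

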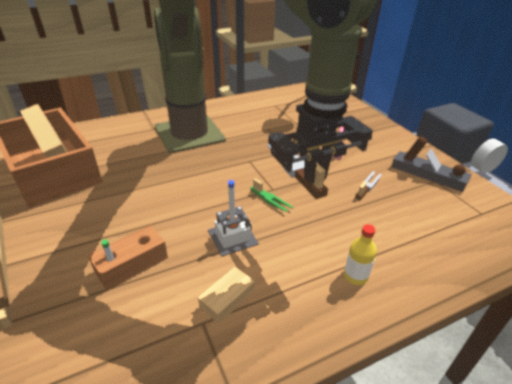

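```bash
python3 - <<'E'
from h import *
w=load('s2.png')
def T(q,M): return R.from_euler('xyz',[0,q[4],q[3]],degrees=True).apply(np.array(M,float))+q[:3]
for pit in (0,1.4):
  for z in (209.5,):
    q=[689.6,62.9,z,180.3,pit]
    print(pit,((proj(w,T(q,[[54,-20,20],[54,20,20],[170,-20,20],[170,-10,20],[170,10,20],[170,20,20],[-30,-14,20],[22,7,60],[22,-7,60]]))+.5-[170,95])*7-.5).round(0).tolist())
E
```

```text
0 [[315.0, 270.0], [381.0, 228.0], [616.0, 341.0], [632.0, 330.0], [662.0, 307.0], [677.0, 296.0], [126.0, 216.0], [276.0, 114.0], [252.0, 127.0]]
1.4 [[316.0, 274.0], [383.0, 232.0], [618.0, 354.0], [633.0, 342.0], [663.0, 319.0], [678.0, 308.0], [127.0, 215.0], [280.0, 116.0], [255.0, 130.0]]
```

carry_out(plan=[[[1, 0, 0, 0, 0, 0.0101, 0], [1, 0.064, 0, -0.105, 0, 0, 0], [1, 0.064, 0, -0.105, 0, 0, 0], [1, 0.064, 0, -0.105, 0, 0, 0], [1, 0.064, 0, -0.105, 0, 0, 0], [1, 0, 0.08, 0, 0, 0, 0], [1, 0, 0.14, 0, 0, 0, 0], [1, 0, 0.14, 0, 0, 0, 0], [1, 0, 0.12, 0, 0, 0, 0], [1, 0, 0.06, 0, 0, 0, 0], [1, 0, 0, 0, 0, 0, 0], [1, 0, 0, 0, 0, 0, 0]]])

```text
time_s: 7.48
ee_pos: [766.6, -64.8, 139.2]
tcp_rot: [-90.0, -0.2, -0.7]
contact_force: [0.2, -0.4, -1.6]
grip_width: 13.6
```

```bash
python3 - <<'E'
from h import *
need([765.6,-63.1,134.6]); print(robot.observe()['contact_force'],robot.observe()['tcp_rot']);snap('wrist','w3.png'); snap('side','s3.png');snap('scene','sc3.png')
import cv2
a=cv2.imread('pics/s3.png')
cv2.imwrite('pics/c13.png',cv2.resize(a[110:225,180:310],None,fx=6,fy=6,interpolation=cv2.INTER_CUBIC))
E
```

```text
pos [766.6 -64.8 139.2] d [-1.   1.7 -4.6] tool d mm [-1.   4.6  1.7] share [-0.0034  0.0152  0.0056] jaw dir yaw 89.29
[ 0.20077664 -0.35207845 -1.58660255] [-89.97206015  -0.18477476  -0.70686866]
```

View pics/w3.png

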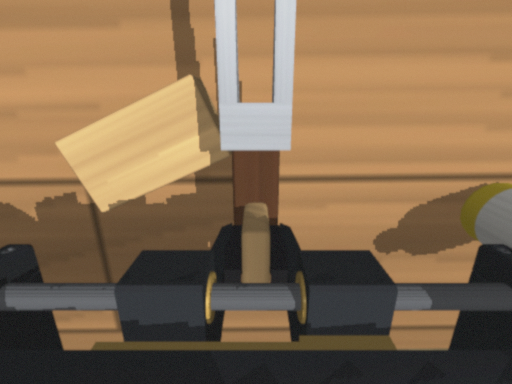

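View pics/c13.png

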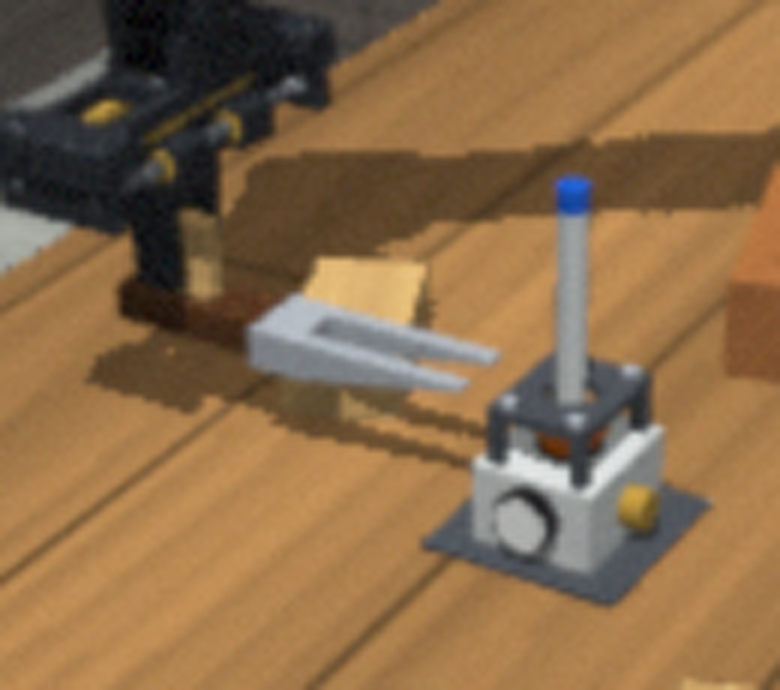

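carry_out(plan=[[[1, 0, 0.015, 0.006, 0, 0, 0], [1, -0.02, 0, 0, 0, 0, 0], [1, -0.02, 0, 0, 0, 0, 0], [1, -0.02, 0, 0, 0, 0, 0], [1, -0.02, 0, 0, 0, 0, 0], [1, 0, 0, 0, 0, 0, 0], [1, 0, 0, 0, 0, 0, 0]]])

```text
time_s: 8.5
ee_pos: [741.7, -63.0, 132.8]
tcp_rot: [-90.0, -0.0, -0.7]
contact_force: [0.1, -0.9, -1.4]
grip_width: 13.7
```

```bash
python3 - <<'E'
from h import *
need([741,-62.9,134.6]); print(robot.observe()['contact_force'],robot.observe()['tcp_rot']); snap('side','s4.png');snap('scene','sc4.png')
import cv2
a=cv2.imread('pics/s4.png')
cv2.imwrite('pics/c14.png',cv2.resize(a[140:215,220:310],None,fx=8,fy=8,interpolation=cv2.INTER_CUBIC))
a=cv2.imread('pics/sc4.png')
cv2.imwrite('pics/c15.png',cv2.resize(a[170:270,190:310],None,fx=6,fy=6,interpolation=cv2.INTER_CUBIC))
E
```

```text
pos [741.7 -63.  132.8] d [-0.7  0.1  1.8] tool d mm [-0.7 -1.8  0.1] share [-0.0023 -0.0061  0.0002] jaw dir yaw 89.31
[ 0.12513573 -0.87527186 -1.37764277] [-8.99971614e+01 -2.78354360e-02 -6.85850385e-01]
```

View pics/c14.png

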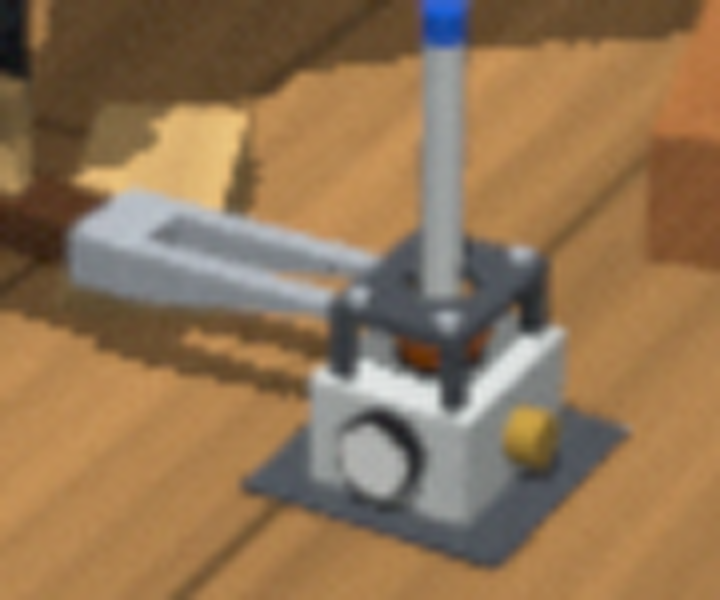

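View pics/c15.png

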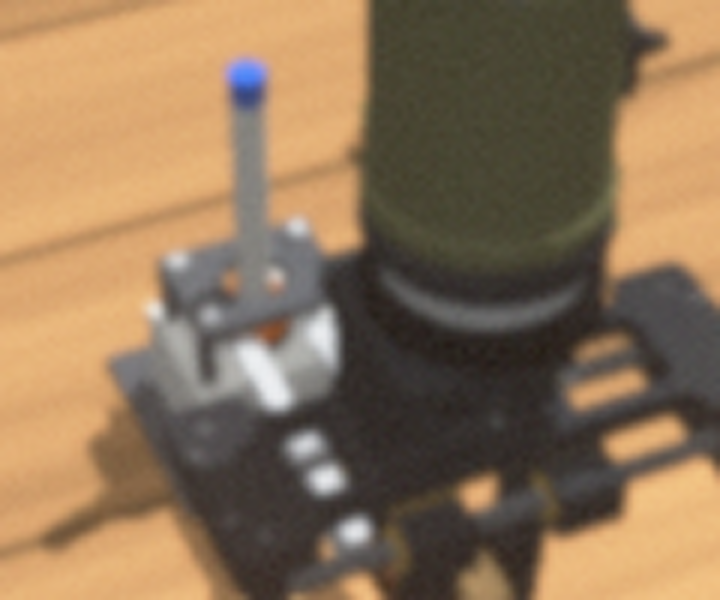

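carry_out(plan=[[[1, 0, -0.006, 0, 0, 0, 0], [1, -0.01, 0, 0, 0, 0, 0], [1, -0.01, 0, 0, 0, 0, 0], [1, -0.01, 0, 0, 0, 0, 0], [1, -0.01, 0, 0, 0, 0, 0], [1, -0.01, 0, 0, 0, 0, 0], [1, -0.01, 0, 0, 0, 0, 0], [1, -0.01, 0, 0, 0, 0, 0], [1, -0.01, 0, 0, 0, 0, 0]]])

```text
time_s: 9.72
ee_pos: [717.3, -62.7, 134.5]
tcp_rot: [-90.0, -0.0, -0.7]
contact_force: [0.8, -0.0, -1.1]
grip_width: 13.6
```

```bash
python3 - <<'E'
from h import *
need([700,-62.4,134.6]); print(robot.observe()['contact_force'],robot.observe()['wrist_torque']); snap('side','s5.png');snap('wrist','w5.png')
import cv2
a=cv2.imread('pics/s5.png')
cv2.imwrite('pics/c16.png',cv2.resize(a[140:215,220:310],None,fx=8,fy=8,interpolation=cv2.INTER_CUBIC))
E
```

```text
pos [717.3 -62.7 134.5] d [-17.3   0.3   0.1] tool d mm [-17.3  -0.1   0.1] share [-0.0577 -0.0005  0.0003] jaw dir yaw 89.32
[ 0.77281806 -0.02772307 -1.08210233] [ 0.07132064 -0.13486119 -0.01184314]
```

View pics/c16.png

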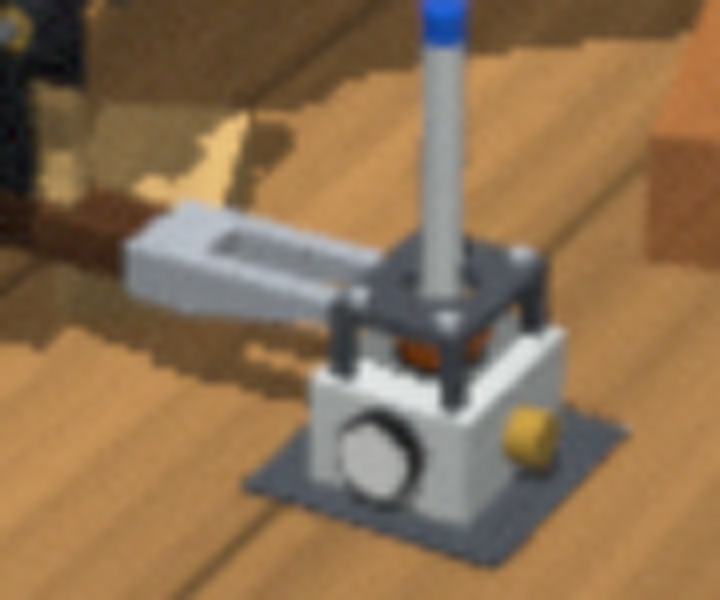

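View pics/w5.png

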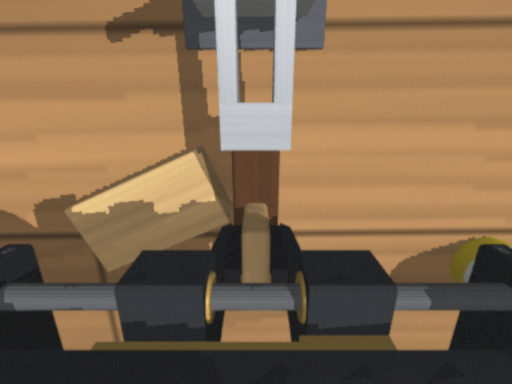

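carry_out(plan=[[[1, -0.01, 0, 0, 0, 0, 0], [1, -0.01, 0, 0, 0, 0, 0], [1, -0.01, 0, 0, 0, 0, 0], [1, -0.01, 0, 0, 0, 0, 0]]])

```text
time_s: 10.32
ee_pos: [705.5, -62.5, 134.6]
tcp_rot: [-90.0, -0.0, -0.7]
contact_force: [0.9, -0.6, -0.6]
grip_width: 14.1
```

carry_out(plan=[[[1, -0.01, 0, 0, 0, 0, 0], [1, -0.01, 0, 0, 0, 0, 0], [1, -0.01, 0, 0, 0, 0, 0]]])

```text
time_s: 10.7
ee_pos: [697.6, -62.4, 135.3]
tcp_rot: [-90.0, -0.2, -0.7]
contact_force: [3.4, 0.0, 2.8]
grip_width: 13.7
```

carry_out(plan=[[[1, -0.01, -0.001, 0, 0, 0, 0], [1, -0.01, -0.001, 0, 0, 0, 0], [1, -0.01, -0.001, 0, 0, 0, 0]]])

```text
time_s: 11.08
ee_pos: [688.1, -62.3, 135.8]
tcp_rot: [-90.0, -0.1, -0.7]
contact_force: [5.1, 0.2, 1.3]
grip_width: 13.7
```

carry_out(plan=[[[1, -0.01, 0, 0, 0, 0, 0], [1, -0.01, 0, 0, 0, 0, 0], [1, -0.007, 0, 0, 0, 0, 0]]])

```text
time_s: 11.45
ee_pos: [680.7, -62.1, 136.1]
tcp_rot: [-90.0, -0.2, -0.7]
contact_force: [6.7, -0.5, 2.4]
grip_width: 13.8
```

carry_out(plan=[[[1, -0.008, 0, 0, 0, 0, 0], [1, -0.007, 0, 0, 0, 0, 0]]])

```text
time_s: 11.7
ee_pos: [676.7, -62.0, 136.2]
tcp_rot: [-90.0, -0.3, -0.7]
contact_force: [7.3, 0.0, 3.2]
grip_width: 13.8
```

carry_out(plan=[[[1, -0.006, 0, 0, 0, 0, 0], [1, -0.006, 0, 0, 0, 0, 0]]])

```text
time_s: 11.95
ee_pos: [673.5, -62.0, 136.4]
tcp_rot: [-90.0, -0.3, -0.7]
contact_force: [7.6, 0.1, 2.9]
grip_width: 13.6
```

carry_out(plan=[[[1, -0.005, 0, 0, 0, 0, 0], [1, -0.005, 0, 0, 0, 0, 0]]])

```text
time_s: 12.2
ee_pos: [671.7, -62.0, 136.8]
tcp_rot: [-89.9, -0.5, -0.7]
contact_force: [11.5, -0.2, 1.5]
grip_width: 14.1
```

carry_out(plan=[[[1, -0.003, 0, 0, 0, 0, 0], [1, 0, 0, 0, 0, 0, 0], [1, 0, 0, 0, 0, 0, 0]]])

```text
time_s: 12.58
ee_pos: [671.5, -62.0, 137.1]
tcp_rot: [-89.9, -0.6, -0.7]
contact_force: [11.0, -0.7, 1.3]
grip_width: 13.7
```

carry_out(plan=[[[1, -0.005, 0, 0, 0, 0, 0], [1, -0.004, 0, 0, 0, 0, 0], [1, 0, 0, 0, 0, 0, 0], [1, 0, 0, 0, 0, 0, 0]]])

```text
time_s: 13.08
ee_pos: [670.7, -61.9, 137.9]
tcp_rot: [-89.9, -0.9, -0.7]
contact_force: [14.6, -0.8, 1.9]
grip_width: 13.6
```

```bash
python3 - <<'E'
from h import *
need([700,-62.4,134.6]); print(robot.observe()['contact_force'],robot.observe()['wrist_torque']); snap('side','s6.png');snap('wrist','w6.png')
import cv2
a=cv2.imread('pics/s6.png')
cv2.imwrite('pics/c17.png',cv2.resize(a[130:215,205:310],None,fx=7,fy=7,interpolation=cv2.INTER_CUBIC))
E
```

```text
pos [670.7 -61.9 137.9] d [29.3 -0.5 -3.3] tool d mm [29.3  3.7 -0.1] share [ 0.0976  0.0123 -0.0004] jaw dir yaw 89.28
[14.64746674 -0.80140771  1.89540761] [-0.0674239  -3.08322411  0.04629287]
```

View pics/c17.png

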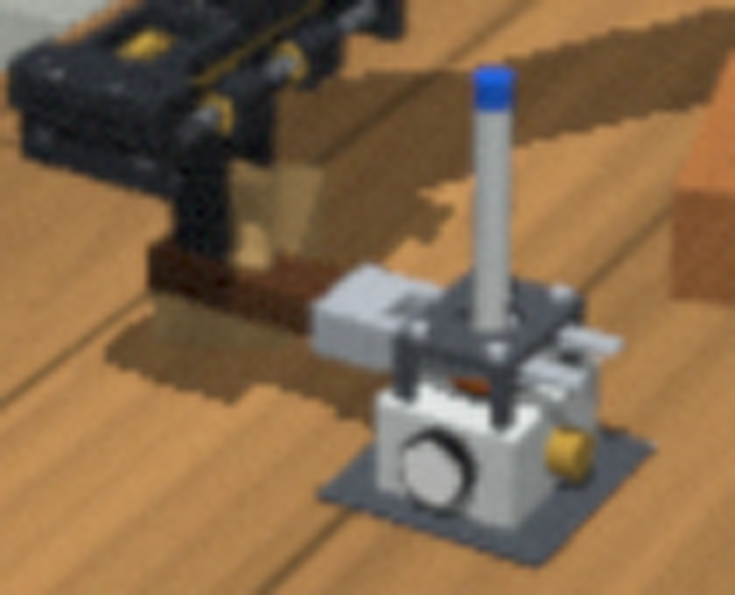

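View pics/w6.png

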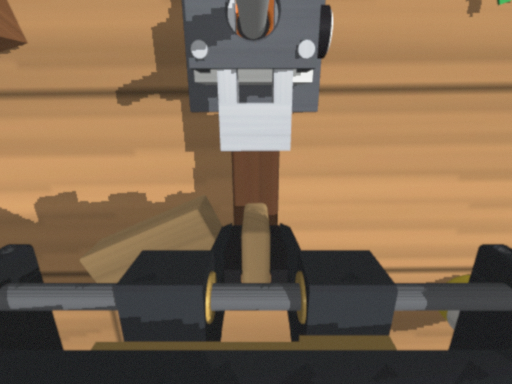

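carry_out(plan=[[[-0.2, 0, 0, 0, 0, 0, 0], [-0.2, 0, 0, 0, 0, 0, 0], [-0.2, 0, 0, 0, 0, 0, 0], [-0.2, 0, 0, 0, 0, 0, 0], [-0.2, 0, 0, 0, 0, 0, 0], [-0.2, 0, 0, 0, 0, 0, 0]]])

```text
time_s: 13.92
ee_pos: [664.6, -62.1, 135.3]
tcp_rot: [-90.0, 0.0, -0.7]
contact_force: [0.9, -0.3, 0.6]
grip_width: 53.1
```

```bash
python3 - <<'E'
from h import *
need([700,-62.4,134.6]); print(robot.observe()['contact_force'],robot.observe()['wrist_torque']); snap('side','s7.png');snap('wrist','w7.png')
import cv2
a=cv2.imread('pics/s6.png');b=cv2.imread('pics/s7.png')
f=lambda a:cv2.resize(a[150:200,240:310],None,fx=8,fy=8,interpolation=cv2.INTER_CUBIC)[:, :390]
f2=lambda a:cv2.resize(a[140:205,225:305],None,fx=5,fy=5,interpolation=cv2.INTER_CUBIC)
cv2.imwrite('pics/c18.png',np.hstack([f2(a),f2(b)]))
E
```

```text
pos [664.6 -62.1 135.3] d [35.4 -0.3 -0.7] tool d mm [35.4  0.7  0.1] share [0.1179 0.0024 0.0004] jaw dir yaw 89.32
[ 0.86386864 -0.2842355   0.622655  ] [ 0.03458295 -0.03745887 -0.00042263]
```

View pics/c18.png

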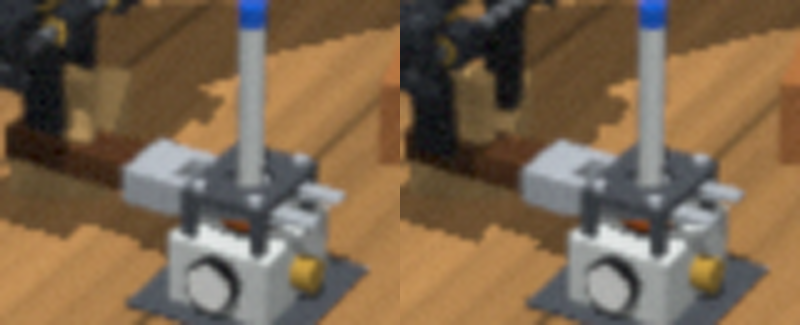

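View pics/w7.png

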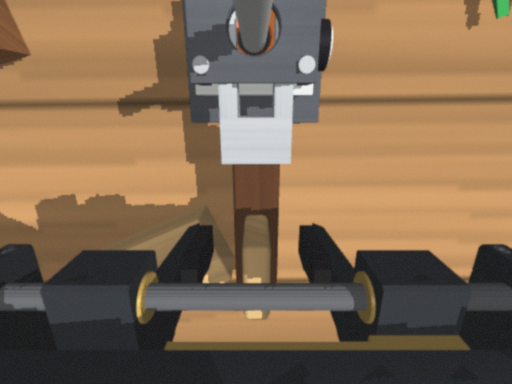

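carry_out(plan=[[[-0.2, 0, -0.1, 0, 0, 0, 0], [-0.2, 0, -0.15, 0, 0, 0, 0], [-0.2, 0, -0.15, 0, 0, 0, 0], [-0.2, -0.095, 0, 0.001, 0, 0, 0], [-0.2, -0.095, 0, 0, 0, 0, 0], [-0.2, -0.095, 0, 0, 0, 0, 0], [-0.2, -0.095, 0, 0, 0, 0, 0], [-0.2, 0, 0, 0, 0, 0, 0], [-0.2, 0, 0, 0, 0, 0, 0]]])

```text
time_s: 15.15
ee_pos: [551.9, -60.4, 255.7]
tcp_rot: [-90.0, -0.1, -0.7]
contact_force: [-0.3, 0.1, 0.4]
grip_width: 53.3
```

```bash
python3 - <<'E'
from h import *
need([550.6,-60.7,195]); snap('side','s8.png'); snap('scene','sc8.png')
import cv2
a=cv2.imread('pics/s8.png');b=cv2.imread('pics/sc8.png')
cv2.imwrite('pics/c19.png',np.hstack([cv2.resize(a[90:215,215:315],None,fx=4,fy=4,interpolation=cv2.INTER_CUBIC),cv2.resize(b[125:250,180:280],None,fx=4,fy=4,interpolation=cv2.INTER_CUBIC)]))
E
```

```text
pos [551.9 -60.4 255.7] d [ -1.3  -0.3 -60.7] tool d mm [-1.4 60.7 -0.3] share [-0.0048  0.2022 -0.0012] jaw dir yaw 89.3
```

View pics/c19.png

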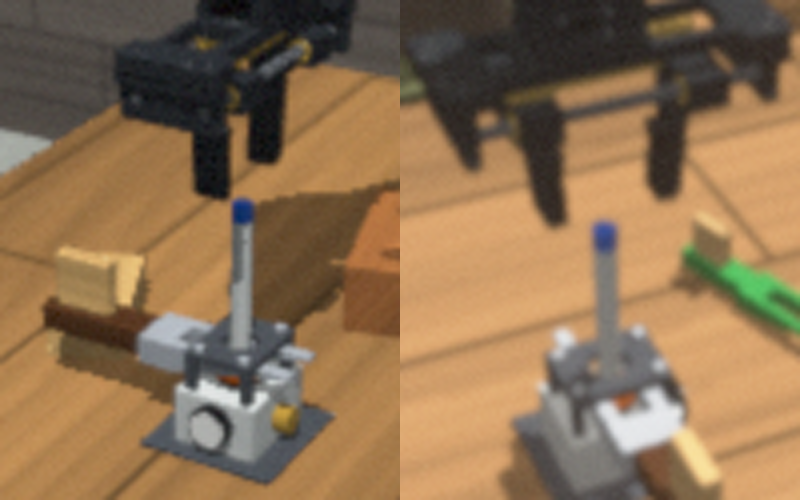

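carry_out(plan=[[[-0.2, -0.0045, 0.07, -0.001, 0, 0, 0], [-0.2, 0, 0.1, 0, 0, 0, 0], [-0.2, 0, 0.05, 0, 0, 0, 0], [-0.2, 0, 0, 0, 0, 0, 0], [1, 0, 0, 0, 0, 0, 0], [1, 0, 0, 0, 0, 0, 0], [1, 0, 0, 0, 0, 0, 0], [1, 0, 0, 0, 0, 0, 0], [1, 0, 0, 0, 0, 0, 0], [1, 0, 0, 0, 0, 0, 0], [1, 0, 0, 0, 0, 0, 0]]], grip_force=30)

```text
time_s: 16.62
ee_pos: [549.6, -60.8, 189.6]
tcp_rot: [-90.0, -0.0, -0.7]
contact_force: [-0.7, -0.4, 3.5]
grip_width: 13.3
```

carry_out(plan=[[[1, 0, -0.007, 0, 0, 0, 0], [1, 0, -0.007, 0, 0, 0, 0], [1, 0, -0.007, 0, 0, 0, 0], [1, 0, 0, 0, 0, 0, 0]]])

```text
time_s: 17.12
ee_pos: [549.3, -60.8, 195.7]
tcp_rot: [-90.0, -0.0, -0.7]
contact_force: [-0.6, -1.2, 0.3]
grip_width: 13.2
```

carry_out(plan=[[[1, 0, -0.02, 0, 0, 0, 0], [1, 0, -0.03, 0, 0, 0, 0], [1, 0, -0.03, 0, 0, 0, 0], [1, 0, -0.04, 0, 0, 0, 0], [1, 0, -0.06, 0, 0, 0, 0], [1, 0, -0.08, 0, 0, 0, 0], [1, 0, -0.07, 0, 0, 0, 0], [1, 0, 0, 0, 0, 0, 0]]])

```text
time_s: 18.12
ee_pos: [550.1, -60.1, 296.5]
tcp_rot: [-90.0, -0.2, -0.7]
contact_force: [-0.1, -0.2, -1.6]
grip_width: 13.1
```

```bash
python3 - <<'E'
from h import *
need([523.8,-267.3,300]); snap('side','s9.png'); snap('scene','sc9.png')
import cv2
a=cv2.imread('pics/s9.png');b=cv2.imread('pics/sc9.png')
cv2.imwrite('pics/c20.png',np.hstack([cv2.resize(a[70:195,215:345],None,fx=3,fy=4,interpolation=cv2.INTER_CUBIC),cv2.resize(b[125:250,180:280],None,fx=4,fy=4,interpolation=cv2.INTER_CUBIC)]))
E
```

```text
pos [550.1 -60.1 296.5] d [ -26.3 -207.2    3.5] tool d mm [ -23.9   -3.7 -207.5] share [-0.0797 -0.0123 -0.6916] jaw dir yaw 89.33
```

View pics/c20.png

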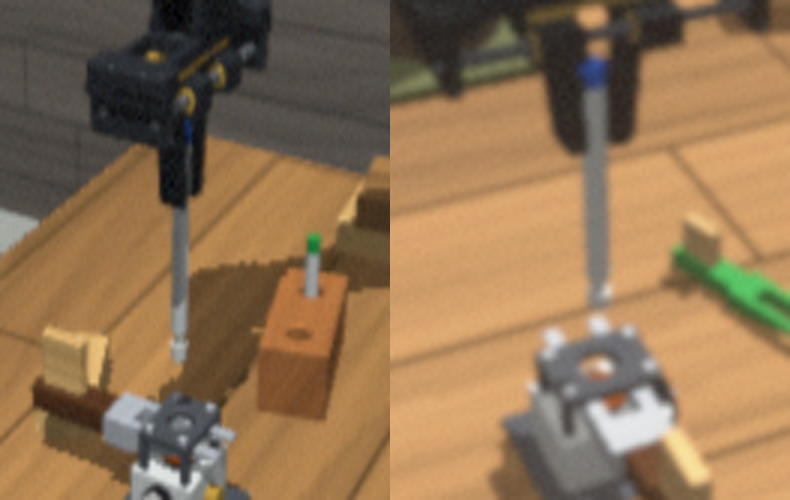

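carry_out(plan=[[[1, -0.008, 0, -0.06, 0, 0, 0], [1, -0.014, 0, -0.12, 0, 0, 0], [1, -0.016, 0, -0.13, 0, 0, 0], [1, -0.016, 0, -0.13, 0, 0, 0], [1, -0.016, 0, -0.13, 0, 0, 0], [1, -0.01, 0, -0.085, 0, 0, 0], [1, 0, 0, -0.036, 0, 0, 0], [1, 0, 0, 0, 0, 0, 0], [1, 0, 0, 0, 0, 0, 0]]])

```text
time_s: 19.35
ee_pos: [523.2, -266.2, 294.6]
tcp_rot: [-89.9, -0.0, -0.6]
contact_force: [-0.6, 0.1, -0.1]
grip_width: 13.0
```

```bash
python3 - <<'E'
from h import *
need([523.8,-267.3,300]); snap('side','s10.png'); snap('scene','sc10.png'); snap('wrist','w10.png')
import cv2
a=cv2.imread('pics/s10.png');b=cv2.imread('pics/sc10.png')
cv2.imwrite('pics/c21.png',cv2.resize(a[80:180,280:360],None,fx=6,fy=6,interpolation=cv2.INTER_CUBIC))
cv2.imwrite('pics/c22.png',cv2.resize(b[160:290,80:190],None,fx=4.5,fy=4.5,interpolation=cv2.INTER_CUBIC))
E
```

```text
pos [ 523.2 -266.2  294.6] d [ 0.6 -1.1  5.4] tool d mm [ 0.6 -5.4 -1.1] share [ 0.0021 -0.018  -0.0038] jaw dir yaw 89.44
```

View pics/c21.png

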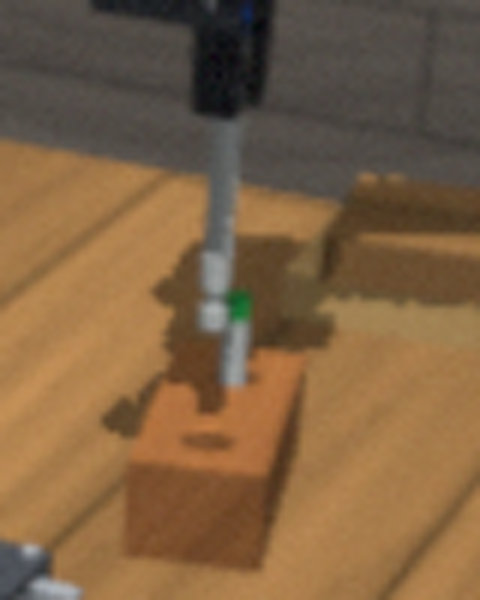

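View pics/c22.png

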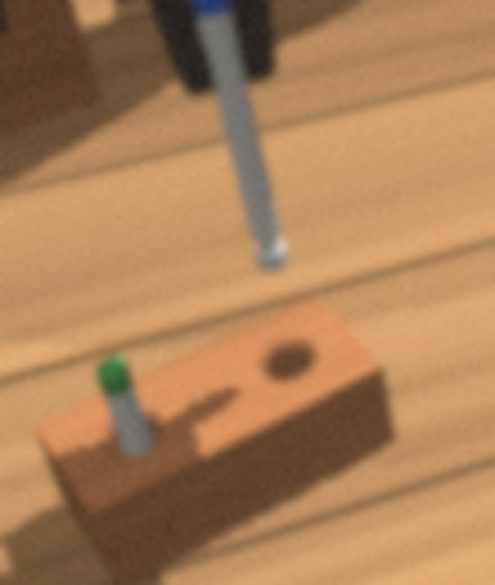

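View pics/w10.png

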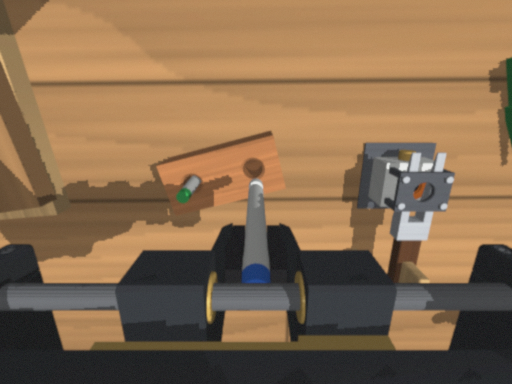

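```bash
python3 - <<'E'
from h import *
import cv2
a=cv2.imread('pics/w10.png')
cv2.imwrite('pics/c23.png',cv2.resize(a[125:225,150:295],None,fx=5,fy=5,interpolation=cv2.INTER_CUBIC))
s,c,w=load('s10.png'),load('sc10.png'),load('w10.png')
def tri(obs):
    f=lambda P: np.concatenate([(proj(k,P)[0]-u) for k,u in obs]); r=least_squares(f,[524,-267,80]); return r.x,r.fun.round(1)
print('bottom',tri([(s,px([213,326],(280,80),6)),(c,px([272,262],(80,160),4.5))]))
print('hole',tri([(s,px([208,440],(280,80),6)),(c,px([289,360],(80,160),4.5))]))
H=[[0,0,55]]
print(fit([(s,H,[px([208,440],(280,80),6)])],[524,-267,0]),fit([(c,H,[px([289,360],(80,160),4.5)])],[524,-267,0]))
E
```

```text
bottom (array([ 522.51441418, -266.555739  ,  118.18784152]), array([ 0.6, -0.5,  0.4,  0.4]))
hole (array([ 522.90559845, -269.78022314,   53.0575698 ]), array([ 0.3, -0.2,  0.2,  0.2]))
[[0.0, -0.0]]
[[-0.0, -0.0]]
[ 521.61513358 -264.26702663    0.        ] [ 524.17833965 -270.20589885    0.        ]
```

View pics/c23.png

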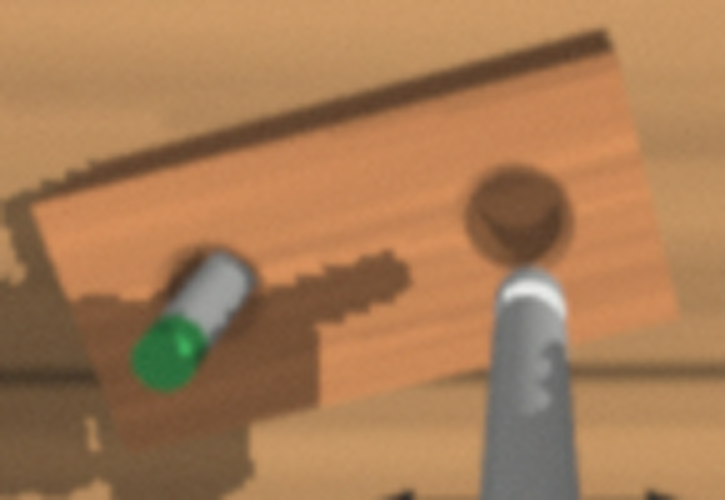

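```bash
python3 - <<'E'
from h import *
w=load('w10.png')
M=[[0,40,55],[-35,-75,55],[-35,75,55],[35,75,55],[35,-75,55]]
p=px([[519,217],[33,206],[612,54],[678,312],[127,443]],(150,125),5)
f=fit([(w,M,p)],[534,-306,14.5]);print(f,world(f,[[0,40,55]]))
print(fit([(w,[[0,0,55]],p[:1])],[524,-267,0]))
e=robot.observe()['ee_pos']
for z in (118,119): print(((proj(w,[[e[0],e[1],z],[522.5,-266.6,118]])+.5-[150,125])*5-.5))
E
```

```text
[[-1.1, 0.5], [-0.7, -0.7], [0.9, -1.7], [0.7, 0.5], [0.1, 1.9]]
[ 532.58647796 -308.32364451   14.30102961] [[ 522.70582092 -269.5631928    55.        ]]
[[-0.0, 0.0]]
[ 522.08616906 -268.13417347    0.        ]
[[525.07709122 296.5365963 ]
 [524.14584324 293.10693345]]
[[525.06038409 297.99876588]
 [524.14584324 293.10693345]]
```

carry_out(plan=[[[1, -0.002, 0, -0.0073, 0, 0, 0], [1, 0, 0.05, 0, 0, 0, 0], [1, 0, 0.08, 0, 0, 0, 0], [1, 0, 0.06, 0, 0, 0, 0], [1, 0, 0, 0, 0, 0, 0], [1, 0, 0, 0, 0, 0, 0]]])

```text
time_s: 20.25
ee_pos: [522.7, -269.8, 238.0]
tcp_rot: [-90.0, -0.1, -0.7]
contact_force: [0.5, 0.4, -0.4]
grip_width: 13.5
```

```bash
python3 - <<'E'
from h import *
need([522.5,-268.5,187]); snap('side','s11.png'); snap('wrist','w11.png')
import cv2
a=cv2.imread('pics/s11.png');b=cv2.imread('pics/w11.png')
cv2.imwrite('pics/c24.png',np.hstack([cv2.resize(a[80:180,280:360],None,fx=5,fy=5,interpolation=cv2.INTER_CUBIC),cv2.resize(b[110:210,200:280],None,fx=5,fy=5,interpolation=cv2.INTER_CUBIC)]))
E
```

```text
pos [ 522.7 -269.8  238. ] d [ -0.2   1.3 -51. ] tool d mm [-0.3 51.   1.3] share [-0.0009  0.1699  0.0042] jaw dir yaw 89.32
```

View pics/c24.png

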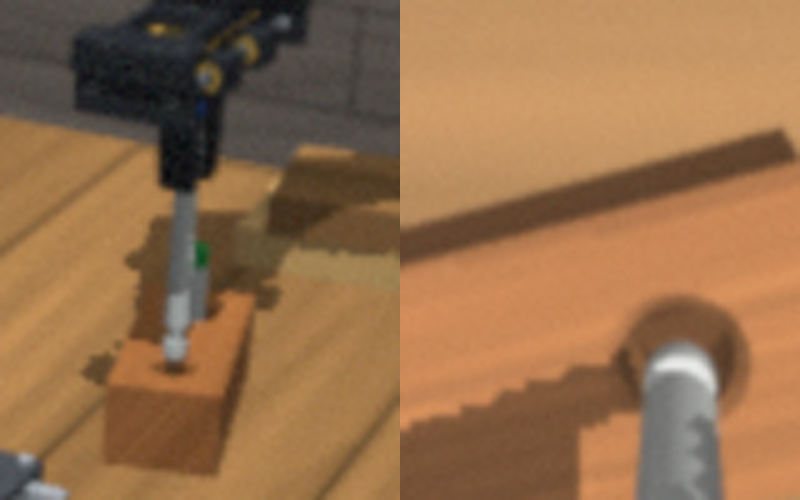

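carry_out(plan=[[[1, 0, 0.03, 0.002, 0, 0, 0], [1, 0, 0.04, 0, 0, 0, 0], [1, 0, 0.04, 0, 0, 0, 0], [1, 0, 0.03, 0, 0, 0, 0], [1, 0, 0.02, 0, 0, 0, 0], [1, 0, 0, 0, 0, 0, 0]]])

```text
time_s: 21.1
ee_pos: [522.1, -269.2, 189.1]
tcp_rot: [-90.0, 0.0, -0.7]
contact_force: [0.2, 1.0, -0.5]
grip_width: 13.2
```

carry_out(plan=[[[1, 0, 0.005, 0, 0, 0, 0], [1, 0, 0.005, 0, 0, 0, 0], [1, 0, 0, 0, 0, 0, 0]]])

```text
time_s: 21.48
ee_pos: [522.3, -269.3, 186.7]
tcp_rot: [-90.0, -0.0, -0.7]
contact_force: [0.1, 0.3, -0.5]
grip_width: 13.1
```

carry_out(plan=[[[1, 0, 0.004, 0, 0, 0, 0], [1, 0, 0.003, 0, 0, 0, 0], [1, 0, 0, 0, 0, 0, 0], [1, 0, 0, 0, 0, 0, 0]]])

```text
time_s: 21.98
ee_pos: [522.7, -269.2, 185.5]
tcp_rot: [-90.0, -0.1, -0.7]
contact_force: [-1.2, 0.6, 5.6]
grip_width: 13.0
```

Contact with the hole floor at 5.6 N, at the expected height. Releasing.

carry_out(plan=[[[0, 0, 0, 0, 0, 0, 0], [0, 0, 0, 0, 0, 0, 0], [0, 0, 0, 0, 0, 0, 0], [0, 0, 0, 0, 0, 0, 0], [0, 0, 0, 0, 0, 0, 0], [0, 0, -0.05, 0, 0, 0, 0], [0, 0, -0.1, 0, 0, 0, 0], [0, 0, -0.15, 0, 0, 0, 0], [0, 0, -0.15, 0, 0, 0, 0], [0, 0.1, 0, 0.1, 0, 0, 0], [0, 0.1, 0, 0.1, 0, 0, 0], [0, 0, 0, 0, 0, 0, 0], [0, 0, 0, 0, 0, 0, 0], [0, 0, 0, 0, 0, 0, 0]]])

```text
time_s: 23.72
ee_pos: [582.1, -211.5, 319.6]
tcp_rot: [-90.1, 0.0, -0.8]
contact_force: [0.9, -0.0, -0.4]
grip_width: 44.2
```

```bash
python3 - <<'E'
from h import *
snap('side','s12.png'); snap('scene','sc12.png'); snap('wrist','w12.png')
import cv2
a=cv2.imread('pics/s12.png');b=cv2.imread('pics/sc12.png')
cv2.imwrite('pics/c25.png',np.hstack([cv2.resize(a[90:215,210:360],None,fx=2.66,fy=4,interpolation=cv2.INTER_CUBIC),cv2.resize(b[140:300,80:260],None,fx=2.2,fy=500/160,interpolation=cv2.INTER_CUBIC)]))
print(robot.observe()['contact_force'])
E
```

```text
[-0.38129551  0.23486486  0.5737682 ]
```

View pics/c25.png

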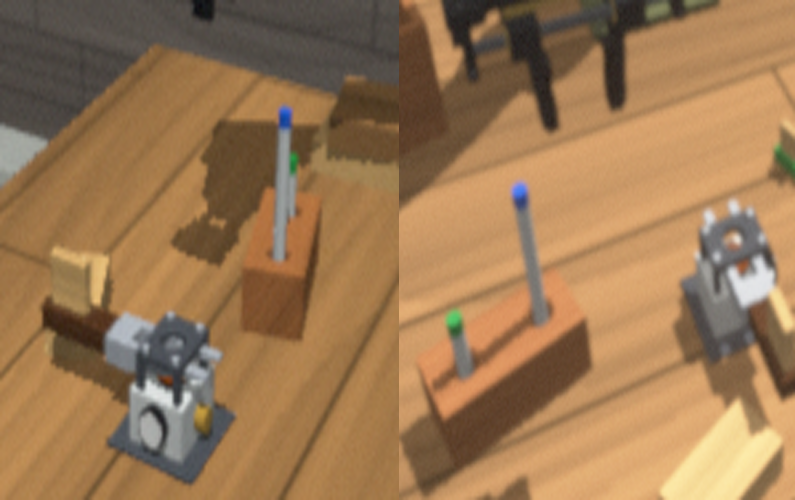

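View pics/sc12.png

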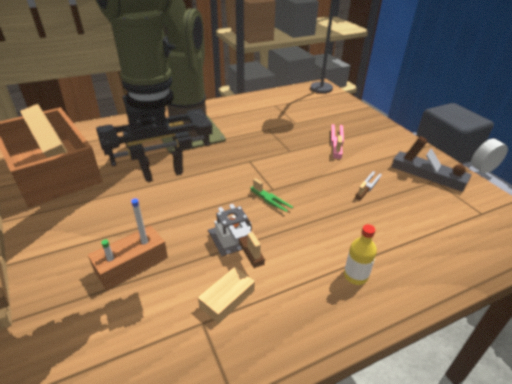

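The pipe stands in the empty hole, the wedge is still jammed level in the slot, and glue, offcut and spare pipe look unmoved. The gripper is clear, so I'm handing in.

```bash
python3 - <<'E'
from h import *
print(robot.close_job())
E
```

```text
the job is handed in; nothing more can be done
None
```

The blue-ended pipe is out of the fitting and standing in the rack's empty hole. I let go of it and handed the job in at about 24 s.

- **Wedge:** I took the larger brown and steel wedge and slid it into the slot. The tines met the ring about 23 mm past the bore's axis. The wedge jammed with the tips about 50 mm past it, and the push rose to 14.6 N. After I let go it stayed level and had not moved.
- **Pipe:** It came straight up with almost no resistance, and the groove was clear of the fitting in the pictures. It touched the hole floor with 5.6 N, at the height I expected.
- **Last checks:** The final pictures show the pipe standing in the hole and the wedge still in the slot. The glue bottle, offcut and spare pipe look unmoved, judged by eye only. The gripper is clear of everything.
- **Disagreement:** My readings of the empty hole's position from the cameras differed by up to about 6 mm. I used a middle value and confirmed it in a close wrist picture before lowering the pipe. No check failed.

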